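Feel a locating pin into the hidden bore of a drilling fixture

TASK

Take the locating pin with the square brass head out of the blue stand and put it into the drilling fixture: somewhere under the round window there is a hidden bore closed by a flush dust plug, so rest the pin's tip on the dark plate and sweep it lightly in a widening spiral until it drops in. Press it fully home, upright with its collar flat on the plate, let go and withdraw. Be gentle: 5 to 10 N is enough, more than 30 N between pin and fixture would mark it. Leave the other things standing where they are.

Things in the scene. Friction and masses are not known exactly. Their poses are not given: they have to be found in the camera images.
- pin: loose locating pin, 0.07 to 0.14 kg, 57 mm tall, standing in the stand; origin at the centre of its lower tip, z up along it. Steel shank 12 mm thick and 16 mm long (tip tapers to 8.4 mm over the last 2.5 mm), collar 24 mm in diameter from 16 to 21 mm up, square brass head 16 x 16 mm from 21 to 55 mm up to grip (flats face the pin's x and y), small steel button on top
- pin_shoulder (a point): point on the pin's axis at the underside of its collar, 16 mm above the tip. Contact of pin and fixture is limited to 30 N in all; jamming the pin askew in the bore adds up on both sides, so 5 to 10 N of push, giving way sideways, is best
- pin_stand: fixed blue block 60 x 80 x 32 mm, origin at the centre of its underside; the pin stands in a loose 15 mm bore at its centre, 18 mm deep, collar resting on the block's top (32 mm up)
- fixture: fixed grey box 130 x 130 x 40 mm, origin at the centre of its underside, z up; two feet 8 mm high reach to 90 mm from the centre along its x, a screw head 3 mm high at each corner of the top. In the centre of the top is a round window 60 mm in diameter, 6 mm deep, whose floor is a flat dark steel plate, level, locked in place
- window (a point): centre of the window on the dark plate's top, 34 mm above the fixture's underside. The plate's one blind bore (13.6 mm wide, 20 mm deep, vertical) has its centre 4.5 to 9 mm from here, in any direction, different each time. A flush plug of the same steel hides it; it yields to a push of about 2.2 N (friction, no spring) and sinks ahead of the pin; the plate does not yield
- cell: loose battery cell standing upright, 14 mm in diameter, 51 mm tall, origin at the centre of its underside; must not be disturbed
- flux_bottle: loose small bottle with a pointed cap, standing, 30 mm in diameter, 86 mm tall, origin at the centre of its underside; must not be disturbed
- tin: loose round tin, 34 mm in diameter, 22 mm high, origin at the centre of its underside; must not be disturbed
- boom_end (a point): fixed point in the near side of the counterweight block at the end of the microscope's boom (obstacle, do not touch): from here two level white bars 21 mm thick, 196 and 275 mm above the worktop, run to +y above the worktop; the block itself reaches 90 mm to -y and is about 0.31 m high. The hand may start close over these bars: rise first, then stay on the robot's side of them
Not all that is in view belongs to the job. Leave any green look-alike of the pin alone.

How it is judged:
On the way:
1. the pin is drawn out of the stand: its tip is 20 mm clear above the top of the stand (z of pin in the frame of pin_stand above 0.052 m), for 0.1 s.
At the end, for the whole second after the job is handed in: The pin sits in the bore of the dark plate with the underside of its collar no more than 2 mm above the plate, within 14 mm of the window's centre, upright to 0.1 rad, at rest and released (z of pin_shoulder in the frame of window below 0.002 m and horizontal distance between pin and window below 0.014 m and angle between pin's own z axis and vertical below 0.1 rad and linear speed of pin below 0.02 m/s and contact force between the fingers and pin below 0.1 N); the robot touches nothing.
It fails at once if the contact force between pin and fixture passes 30 N (contact force between pin and fixture above 30 N).
It fails at once if the battery cell is knocked over or moved 20 mm (distance of cell from where it was at the start of the episode above 0.02 m or angle between cell's own z axis and vertical above 0.5 rad).
It fails at once if the bottle is knocked over or moved 20 mm (distance of flux_bottle from where it was at the start of the episode above 0.02 m or angle between flux_bottle's own z axis and vertical above 0.5 rad).
It fails at once if the tin is moved 20 mm (distance of tin from where it was at the start of the episode above 0.02 m).
It also fails if it takes over 67 s, if anything falls off the work surface, if the arm or the gripper's body presses on something with over 40 N, if the wrist force passes 120 N, or if a joint passes its speed limit or range.

ROBOT

A 6-joint arm with a two-finger parallel gripper is mounted at the origin on a cart in front of the work surface, level with it; the furniture and walls round the work are solid. World frame = base frame: x ahead of the robot, y to its left, z up, the work surface at z = 0. Lengths are in m, angles in rad, forces in N, time in s.
With the tool pointing down it reaches from about 0.35 to 0.975 m from the base axis. Payload 7.1 kg.
Tool frame: the origin (TCP) lies midway between the tips of the shut fingers; the grasp point (between the pads) lies 19 mm behind it; z points along the fingers, x is the direction in which the jaws open and shut, and the axes are right-handed (so a half turn about z gives the same grasp; the last joint's range is limited). The gripper opens to 88 mm and grips with 3 to 60 N. Pads are 20 mm wide; open, the fingers measure 115 mm over their backs; the gripper's body (75 mm by 178 mm) begins 61 mm behind the grasp point.
Start: joints at [1.22, 0.423, 1.63, -0, 1.089, -0.019], TCP at [0.204, 0.591, 0.223] pointing down, gripper open.
Joint ranges: [-3, 3], [-0.9, 2.11], [0.09, 2.58], [-1.31, 4.45], [0.11, 2.69], [-2.54, 2.54]. Speed limits (rad/s): [2.39, 2.39, 3.01, 3.14, 3.14, 3.14].

INTERFACE

Orientations are given as a unit quaternion [w, x, y, z].
In Python, from station import move_pose, movel, movej, command_gripper, wait, inverse_kinematics, read_camera, camera_info, MotionError, job_done, get_time, get_joint_pos, get_qvel, get_effort, get_tcp_pos, get_ee_rot, get_ft_force, get_ft_torque, get_grip_width gives the robot as it stands. Calls block until the motion is done:
- move_pose(position, orientation): joint-space move of the TCP to a pose.
- movel(position, frame=None, v=0.15, until_force=None): straight line of the TCP; frame=None keeps the orientation; v is the mean speed in m/s. With until_force (N) it stops when the force on the tool has changed by that much, and returns True; else False.
- movej(angles): joint-space move.
- command_gripper(opening): opening from 0.0 (shut) to 1.0 (fully open); the grip force is fixed at half the most; returns when the fingers have stopped.
- wait(seconds).
- inverse_kinematics(position, orientation): joint angles nearest the present ones, or None.
- read_camera(name): name is "scene" or "top" or "wrist"; returns the picture (420x560x3 uint8, red, green, blue); there is no depth.
- camera_info(name): a dict with "intrinsics" (3x3 intrinsics, pixels), "dist" ([k1, k2, p1, p2, k3] as OpenCV has them; the pictures are not rectified), "T" (4x4, takes a point from camera to world coordinates); the wrist camera has in their place "tool_from_camera" (4x4, takes a point from camera to tool coordinates, whose origin is the TCP and whose axes are the tool frame's). Camera axes: x right, y up, looking along -z (the intrinsics and any distortion apply to the point x, -y, -z); pixel columns grow to the right and rows downward; lengths in m; the calibration is good to about 2 mm. A picture is of the moment at which its call begins: read the wrist's pose just before it. camera_info takes no time and is no camera call.
A pose or a line that the arm cannot do raises MotionError and nothing moves.
- job_done(): hands the job in, once; it reports no verdict.
Readings, each from a call of its own:
- get_time(): time.
- get_joint_pos(): joint angles.
- get_qvel(): joint speeds.
- get_effort(): joint torques, N m.
- get_tcp_pos(): TCP position.
- get_ee_rot(): TCP orientation.
- get_ft_force(): force on the tool from outside, world axes, zero at the start.
- get_ft_torque(): the same for the moment, N m.
- get_grip_width(): opening from 0.0 (shut) to 1.0 (fully open).
Only numpy, scipy, OpenCV 4.12 (cv2) and the standard library are available. Lean on these libraries where they do the work, as an engineer would, in place of code of your own. Each camera call takes 0.05 s, during which the arm holds its last target.

## Working session

There is one attempt and no reset: what is moved stays moved. The work goes in short steps, each a Python script; the robot and the scene stay as the last script left them, time stands still between calls to the robot, and variables do not carry over. Pictures are saved under pics/ and viewed, and the job is handed in when it is done.

```bash
mkdir -p pics; ls
python3 - <<'E'
from station import *
import cv2,numpy as np
print(get_time(),get_tcp_pos(),get_ee_rot(),get_ft_force(),get_grip_width())
for n in ["scene","top","wrist"]:
    im=read_camera(n); cv2.imwrite(f"pics/{n}0.png",im[:,:,::-1])
    i=camera_info(n); print(n,{k:np.round(v,4).tolist() for k,v in i.items()})
E
```

```text
pics
0.0 [0.20338556 0.59042322 0.22191067] [ 4.26283289e-04  8.14171120e-01  5.80624524e-01 -6.06025771e-04] [ 0.59533307 -0.32211365  0.33641475] 0.9982993840787444
scene {'intrinsics': [[441.9913, 0.0, 278.4373], [0.0, 441.9913, 212.8155], [0.0, 0.0, 1.0]], 'dist': [-0.0907, 0.0, 0.0, 0.0, 0.0], 'T': [[-0.7298, 0.2708, -0.6277, -0.1892], [-0.6834, -0.3137, 0.6592, 0.5845], [-0.0184, 0.9101, 0.414, 0.5763], [0.0, 0.0, 0.0, 1.0]]}
top {'intrinsics': [[544.0651, 0.0, 278.1796], [0.0, 544.0651, 213.9215], [0.0, 0.0, 1.0]], 'dist': [0.0206, 0.0, 0.0, 0.0, 0.0], 'T': [[0.0142, 0.9833, -0.1815, 0.2498], [-0.9998, 0.012, -0.0131, -0.0924], [-0.0107, 0.1816, 0.9833, 1.3399], [0.0, 0.0, 0.0, 1.0]]}
wrist {'intrinsics': [[327.4789, 0.0, 280.9134], [0.0, 327.4789, 209.31], [0.0, 0.0, 1.0]], 'dist': [-0.0403, 0.0, 0.0, 0.0, 0.0], 'tool_from_camera': [[1.0, -0.0002, 0.0012, -0.0003], [0.0001, -0.969, -0.247, -0.0669], [0.0012, 0.247, -0.969, -0.1613], [0.0, 0.0, 0.0, 1.0]]}
```

View pics/scene0.png

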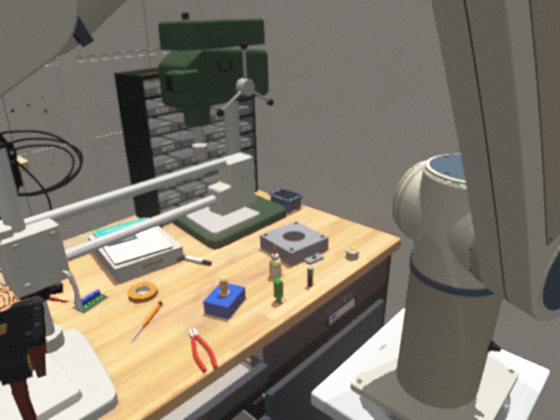

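View pics/top0.png

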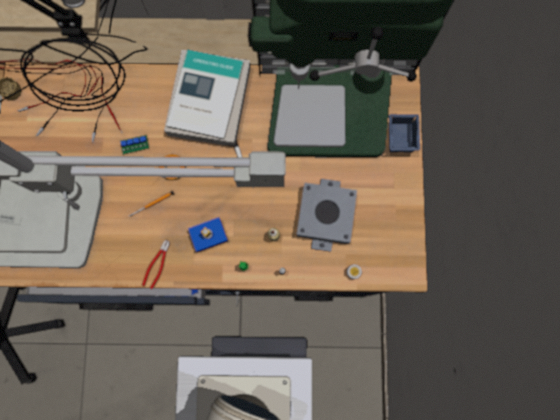

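View pics/wrist0.png

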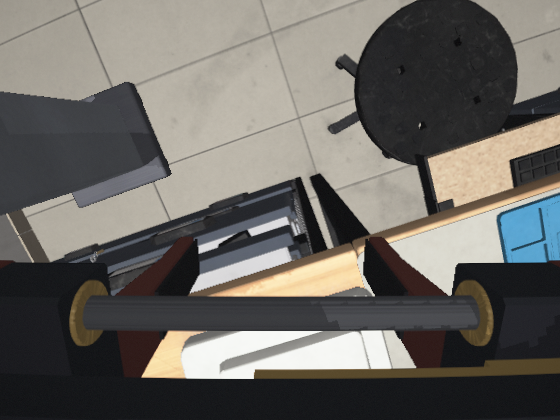

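```bash
cat > h.py <<'E'
from station import *
import cv2,numpy as np
def ray(n,uv,TT=None):
    i=camera_info(n)
    p=cv2.undistortPoints(np.array([[uv]],float),np.array(i["intrinsics"]),np.array(i["dist"]))[0,0]
    T=np.array(i["T"]) if n!="wrist" else TT@np.array(i["tool_from_camera"])
    d=T[:3,:3]@np.array([p[0],-p[1],-1]); return T[:3,3],d/np.linalg.norm(d)
def atz(n,uv,z,TT=None):
    o,d=ray(n,uv,TT); return o+d*(z-o[2])/d[2]
def tri(rs):
    A=sum(np.eye(3)-np.outer(d,d) for o,d in rs); b=sum((np.eye(3)-np.outer(d,d))@o for o,d in rs)
    x=np.linalg.solve(A,b); res=[np.linalg.norm((np.eye(3)-np.outer(d,d))@(x-o)) for o,d in rs]
    return x,res
def tool():
    q=np.array(get_ee_rot()); 
    from scipy.spatial.transform import Rotation as R
    T=np.eye(4);T[:3,:3]=R.from_quat(q[[1,2,3,0]]).as_matrix();T[:3,3]=get_tcp_pos();return T
E
python3 - <<'E'
from h import *
t=cv2.imread("pics/top0.png"); s=cv2.imread("pics/scene0.png")
cv2.imwrite("pics/c1.png",cv2.resize(t[165:285,180:380],None,fx=4,fy=4,interpolation=2))
cv2.imwrite("pics/c2.png",cv2.resize(s[190:340,190:390],None,fx=4,fy=4,interpolation=2))
for nm,uv,z in [("pin",(206,232),.07),("green",(243,266),.07),("bottle",(273,234),.08),("fix",(327,212),.034),("bar",(150,161),.275),("bar",(150,172),.196),("blk",(265,170),.3)]:
    print(nm,np.round(atz("top",uv,z),3))
print(np.round(tool(),3))
E
```

```text
pin [0.439 0.094 0.07 ]
green [0.36  0.005 0.07 ]
bottle [ 0.434 -0.064  0.08 ]
fix [ 0.497 -0.194  0.034]
bar [0.552 0.183 0.275]
bar [0.55  0.203 0.196]
blk [ 0.529 -0.051  0.3  ]
[[ 0.326  0.945 -0.     0.203]
 [ 0.945 -0.326 -0.001  0.591]
 [-0.001 -0.    -1.     0.222]
 [ 0.     0.     0.     1.   ]]
```

View pics/c1.png

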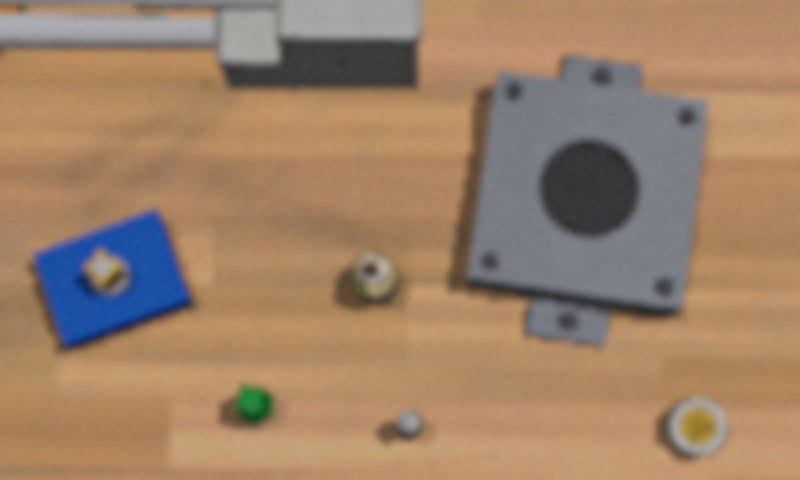

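View pics/c2.png

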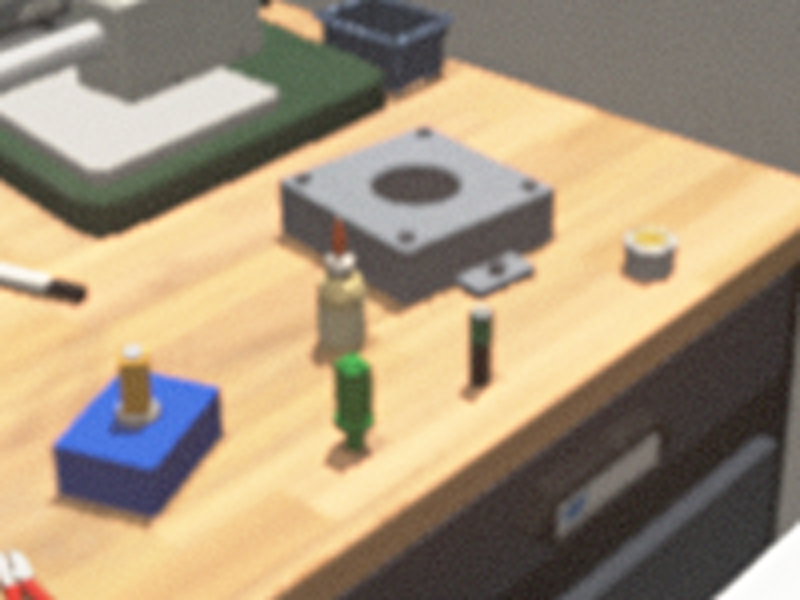

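```bash
cat >> h.py <<'E'
def quat(psi):  # tool down, tool x at yaw psi
    from scipy.spatial.transform import Rotation as R
    m=np.array([[np.cos(psi),np.sin(psi),0],[np.sin(psi),-np.cos(psi),0],[0,0,-1]])
    q=R.from_matrix(m).as_quat(); return [q[3],q[0],q[1],q[2]]
def shot(n,name):
    T=tool(); im=read_camera(n); cv2.imwrite(f"pics/{name}.png",im[:,:,::-1]); np.save(f"pics/{name}.npy",T); return T
E
python3 - <<'E'
from h import *
rs=tri([ray("top",(205.9,231.8)),ray("scene",(223.2,278))]);print("pin top?",rs)
for uv in [(285,152),(285,176),(285,186),(236,181),(250,176)]:
    print(uv,np.round(atz("top",uv,.31),3),np.round(atz("top",uv,.17),3))
p=list(get_tcp_pos());p[2]=.42
movel(p,v=.25)
for z in(.42,.18):
    move_pose([.42,.09,z],quat(np.pi/2)) if z>.4 else movel([.42,.09,z],v=.25)
print(shot("wrist","w1").round(3),get_time(),get_joint_pos(),get_ft_force())
for a in (-2.8,-2.7): print(inverse_kinematics([.497,-.194,.15],quat(a)))
E
```

```text
pin top? (array([0.43979187, 0.09527408, 0.06960885]), [np.float64(0.0008897830257211611), np.float64(0.0008897830257211717)])
(285, 152) [ 0.564 -0.09   0.31 ] [ 0.606 -0.09   0.17 ]
(285, 176) [ 0.515 -0.091  0.31 ] [ 0.551 -0.091  0.17 ]
(285, 186) [ 0.495 -0.091  0.31 ] [ 0.529 -0.091  0.17 ]
(236, 181) [0.504 0.004 0.31 ] [0.539 0.018 0.17 ]
(250, 176) [ 0.514 -0.023  0.31 ] [ 0.55  -0.013  0.17 ]
[[-0.     1.     0.001  0.421]
 [ 1.     0.     0.     0.09 ]
 [ 0.     0.001 -1.     0.181]
 [ 0.     0.     0.     1.   ]] 4.2167 [ 1.83679594e-01  1.98662386e-01  2.07868006e+00  2.85204568e-05
  8.62088776e-01 -1.38736273e+00] [-0.59027043 -0.03699151  0.49303573]
[-3.94459422e-01  3.90766359e-01  1.88550513e+00 -4.44089210e-16
  8.65321164e-01  2.40554058e+00]
[-3.94459422e-01  3.90766359e-01  1.88550513e+00 -4.44089210e-16
  8.65321164e-01  2.30554058e+00]
```

View pics/w1.png

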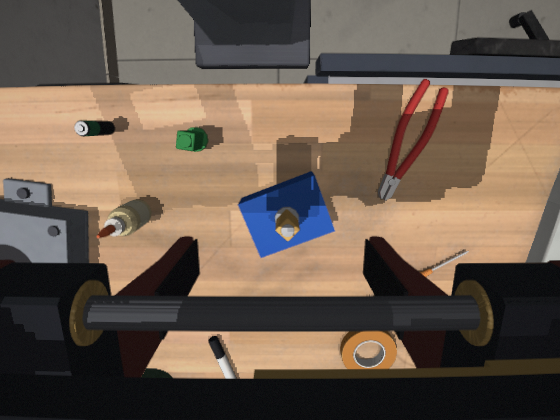

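Run:
```python
import cv2
t=cv2.imread("pics/w1.png")
cv2.imwrite("pics/w1c.png",cv2.resize(t[160:270,225:345],None,fx=6,fy=5.4545454,interpolation=2))
```

```text
(no output)
```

View pics/w1c.png

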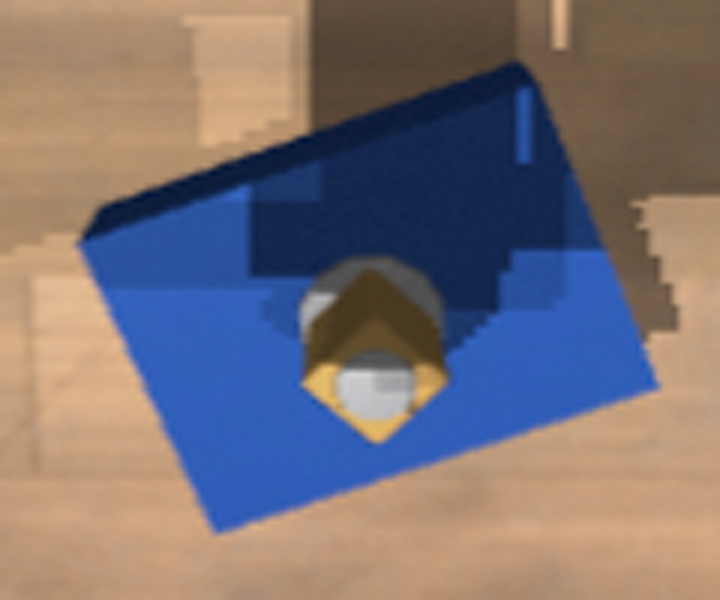

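Run:
```python
from h import *
T=np.load("pics/w1.npy"); f=lambda c:(c[0]/6+225-.4,c[1]/5.4545+160-.4)
P=[atz("wrist",f(c),.071,T) for c in [(303,382),(377,443),(448,380),(375,320)]]
P=np.array(P);print(P.round(4),P.mean(0), (P[0]+P[2])/2)
for i in range(4):
    d=P[(i+1)%4]-P[i];print(np.hypot(*d[:2]),np.degrees(np.arctan2(d[1],d[0]))%90)
S=np.array([atz("wrist",f(c),.032,T) for c in [(80,242),(218,532),(658,388),(527,78)]]);print(S.round(4),S.mean(0))
print(np.degrees(np.arctan2(*(S[2]-S[1])[[1,0]]))%90)
b=f((376,384)); print("button tri",tri([ray("wrist",b,T),ray("scene",(223.2,277.2))]),tri([ray("wrist",b,T),ray("top",(205.9,231.8))]),atz("wrist",b,.073,T))
print("stand tri", [tri([ray("wrist",f(a),T),ray("top",(180+x/4,165+y/4))]) for a,(x,y) in [((658,388),(158,210)),((218,532),(35,252))]])
```

```text
[[0.441  0.0846 0.071 ]
 [0.4513 0.0953 0.071 ]
 [0.4406 0.1055 0.071 ]
 [0.4307 0.0949 0.071 ]] [0.44090917 0.09509321 0.071     ] [0.44082069 0.09505523 0.071     ]
0.014874283017403733 46.33029617927389
0.014730333295799116 46.11488662475881
0.01452077918330745 46.92661271210278
0.014584858896272042 44.72071790628381
[[0.4274 0.0477 0.032 ]
 [0.4829 0.0693 0.032 ]
 [0.4547 0.1426 0.032 ]
 [0.398  0.1195 0.032 ]] [0.44076128 0.09479333 0.032     ]
21.03008722764895
button tri (array([0.44126705, 0.09509815, 0.07104762]), [np.float64(4.829198991000909e-05), np.float64(4.829198991011902e-05)]) (array([0.43852266, 0.09423515, 0.07771184]), [np.float64(0.0009653183855490532), np.float64(0.0009653183855489528)]) [0.4406719  0.09509281 0.073     ]
stand tri [(array([0.47334446, 0.10884825, 0.00841321]), [np.float64(0.03925222724181767), np.float64(0.03925222724181763)]), (array([0.41074514, 0.0939335 , 0.2342352 ]), [np.float64(0.0161259654029346), np.float64(0.016125965402934532)])]
```

Run:
```python
import cv2
t=cv2.imread("pics/scene0.png");a=cv2.imread("pics/top0.png")
cv2.imwrite("pics/b1.png",cv2.resize(t[150:270,50:250],None,fx=4,fy=4,interpolation=2))
cv2.imwrite("pics/b2.png",cv2.resize(a[140:200,100:300],None,fx=4,fy=8,interpolation=2))
```

```text
(no output)
```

View pics/b1.png

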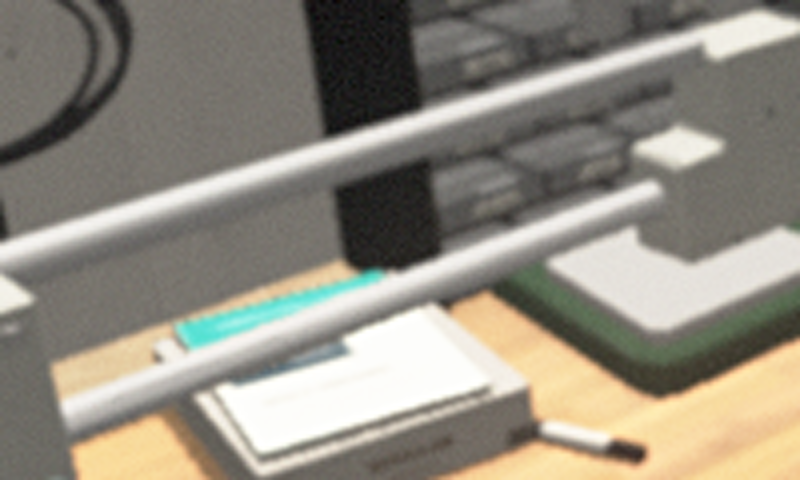

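View pics/b2.png

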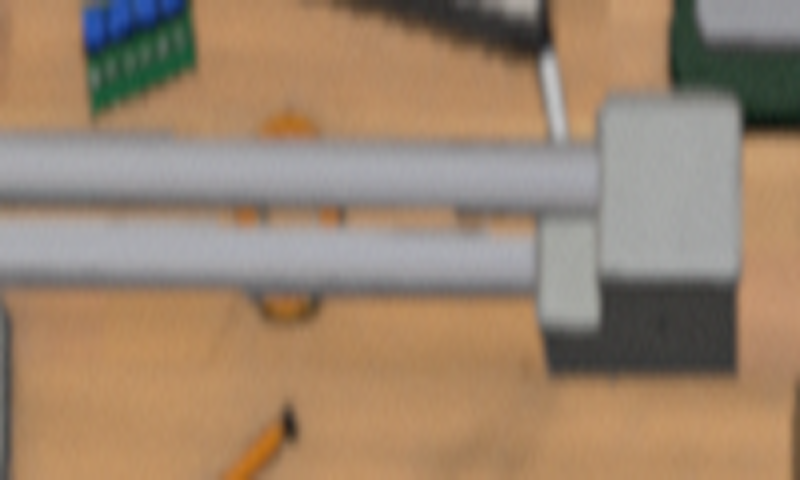

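Run:
```python
from h import *
for u in(140,180,220):
  print(u,[atz("top",(u,v),z).round(3) for v,z in[(165.6,.275),(157,.275),(176.3,.196),(167.8,.196)]])
print(atz("top",(284.5,174.5),.31),atz("top",(284.5,186.5),.17), atz("top",(262,164),.31))
print([atz("scene",(50+x/4,150+y/4),z).round(3) for x,y,z in[(400,132,.275),(400,293,.196)]])
```

```text
140 [array([0.542, 0.203, 0.275]), array([0.56 , 0.204, 0.275]), array([0.54 , 0.224, 0.196]), array([0.559, 0.225, 0.196])]
180 [array([0.543, 0.122, 0.275]), array([0.561, 0.123, 0.275]), array([0.541, 0.137, 0.196]), array([0.56 , 0.138, 0.196])]
220 [array([0.544, 0.041, 0.275]), array([0.562, 0.042, 0.275]), array([0.542, 0.05 , 0.196]), array([0.561, 0.051, 0.196])]
[ 0.51816165 -0.08994482  0.31      ] [ 0.5273575  -0.08993499  0.17      ] [ 0.53884815 -0.04562606  0.31      ]
[array([0.558, 0.167, 0.275]), array([0.549, 0.185, 0.196])]
```

Run:
```python
from h import *
q=quat(np.radians(54))
command_gripper(.6)
move_pose([.4409,.0951,.18],q)
print(get_tcp_pos(),get_time())
r=movel([.4409,.0951,.043],v=.1,until_force=8); print(r,get_tcp_pos())
command_gripper(0); print(get_grip_width()*88,get_ft_force())
shot("wrist","w2")
movel([.4409,.0951,.18],v=.12); print(get_grip_width()*88,get_ft_force(),get_tcp_pos(),get_time())
shot("wrist","w3");shot("scene","s3")
```

```text
[0.44068194 0.09504847 0.17987843] 5.5833
False [0.44127711 0.09516713 0.04343556]
16.293088095743425 [-0.58113877  0.22338501  1.71518601]
16.427690208349173 [ 0.19261197  0.47768684 -1.30702524] [0.44039086 0.09500711 0.17938272] 9.1
```

View pics/w3.png

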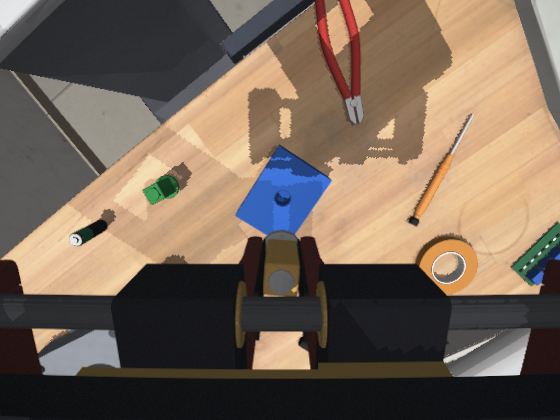

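View pics/s3.png

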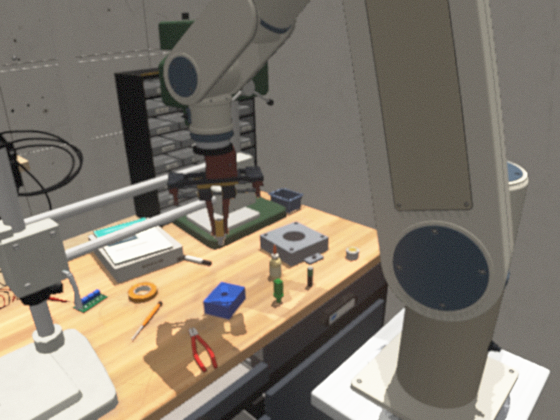

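Run:
```python
from h import *
q=quat(-2.8)
move_pose([.38,-.05,.20],q); print(get_joint_pos())
move_pose([.40,-.19,.20],q)
movel([.49,-.194,.18],v=.2)
print(get_time(),get_ft_force(),get_joint_pos()); T=shot("wrist","w4");print(T.round(3))
t=cv2.imread("pics/w4.png");cv2.imwrite("pics/w4c.png",cv2.resize(t[90:290,180:400],None,fx=3.5,fy=3,interpolation=2))
```

```text
Traceback (most recent call last):
station.MotionError: the arm cannot take that pose within its joint ranges
```

Run:
```python
from h import *
q=quat(-2.8)
movel([.40,.07,.20],v=.2)
move_pose([.40,-.19,.20],q)
movel([.49,-.194,.18],v=.2)
print(get_time(),get_ft_force(),get_joint_pos()); T=shot("wrist","w4");print(T.round(3))
t=cv2.imread("pics/w4.png");cv2.imwrite("pics/w4c.png",cv2.resize(t[90:290,180:400],None,fx=3.5,fy=3,interpolation=2))
```

```text
12.8583 [ 0.14666582 -1.24854051 -1.62181281] [-3.99424943e-01  3.37716623e-01  1.88124199e+00 -1.49291464e-04
  9.24624260e-01  2.40003448e+00]
[[-0.942 -0.336 -0.002  0.489]
 [-0.336  0.942  0.001 -0.194]
 [ 0.002  0.001 -1.     0.18 ]
 [ 0.     0.     0.     1.   ]]
```

View pics/w4.png

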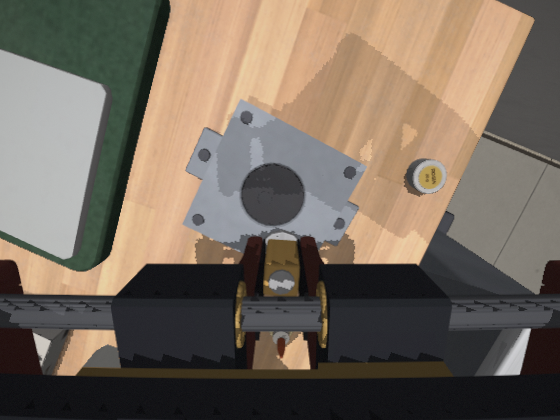

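View pics/w4c.png

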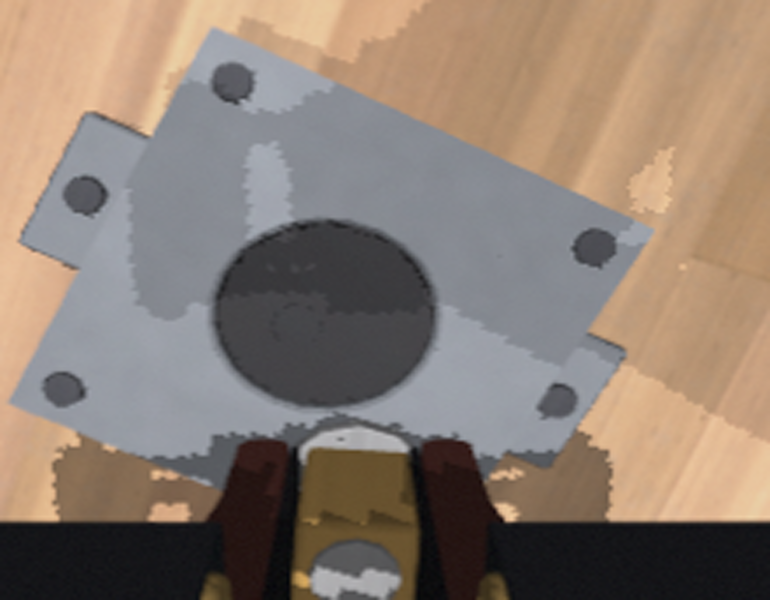

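Run:
```python
from h import *
t=cv2.imread("pics/w4.png")[145:240,228:320].astype(float).mean(2)
t=np.clip((t-35)*255/50,0,255).astype(np.uint8)
cv2.imwrite("pics/w4d.png",cv2.resize(t,None,fx=6,fy=6,interpolation=2))
```

```text
(no output)
```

View pics/w4d.png

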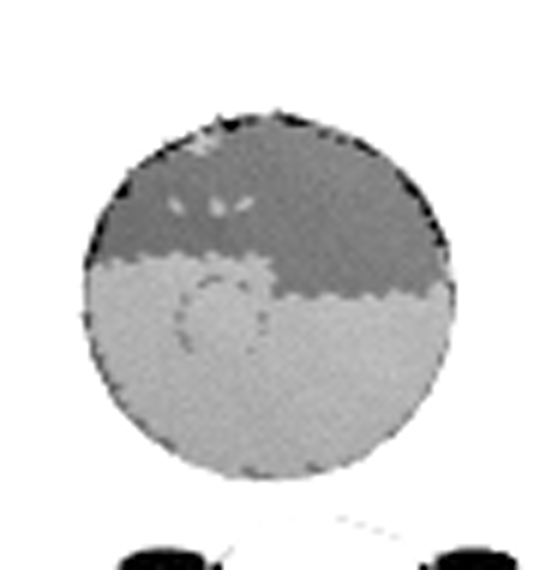

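Run:
```python
from h import *
T=np.load("pics/w4.npy")
g=lambda c:(228+(c[0]-2.5)/6,145+(c[1]-2.5)/6)
W=np.array([atz("wrist",g(c),.034,T) for c in [(86,298),(455,298),(270,478)]]);print(W.round(4))
# fit window via ellipse points at top rim z=.04? use floor edge sides
w=atz("wrist",g((270,298)),.036,T);p=atz("wrist",g((221,322)),.034,T)
rim=np.array([atz("wrist",g(c),.04,T)[:2] for c in [(86,298),(455,298),(278,112),(120,190),(420,190)]])
from scipy.optimize import least_squares
f=least_squares(lambda x:np.hypot(*(rim-x[:2]).T)-x[2],[.49,-.19,.03]).x;print("rim",f)
print("win",w,"plug",p,(p-w), np.linalg.norm(p[:2]-f[:2]))
# top camera window
print("top",atz("top",(180+590/4,165+187/4),.037))
i=cv2.imread("pics/w4.png");cv2.imwrite("pics/w4e.png",cv2.resize(i[225:310,235:330],None,fx=7,fy=7,interpolation=2))
# expected pixel of the pin features in tool frame
I=camera_info("wrist");M=np.linalg.inv(np.array(I["tool_from_camera"]))
def proj(pt):
    c=M@np.array([*pt,1]);c=np.array([[c[0],-c[1],-c[2]]]);return cv2.projectPoints(c,np.zeros(3),np.zeros(3),np.array(I["intrinsics"]),np.array(I["dist"]))[0][0,0]
print("button",proj([0,0,-.030]),"headtop y±8",proj([0,-.008,-.028]),proj([0,.008,-.028]),"collar outer",proj([0,-.012,.006]),proj([0,.012,.006]))
```

```text
[[ 0.5251 -0.1853  0.034 ]
 [ 0.4697 -0.205   0.034 ]
 [ 0.4876 -0.1669  0.034 ]]
rim [ 0.49770084 -0.19643493  0.02875526]
win [ 0.49757262 -0.1955339   0.036     ] plug [ 0.50356455 -0.18881889  0.034     ] [ 0.00599192  0.00671501 -0.002     ] 0.009611818660045308
top [ 0.49703605 -0.19507412  0.037     ]
button [280.3435375  284.24144751] headtop y±8 [280.34210341 265.54725082] [280.36021045 298.27835373] collar outer [280.44764778 232.628191  ] [280.46571198 273.75784464]
```

View pics/w4e.png

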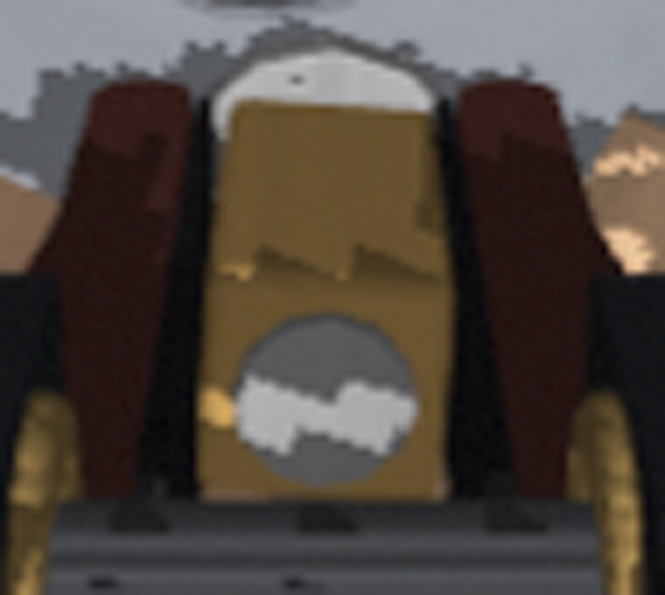

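Run:
```python
from h import *
x,y=.5040,-.1884
movel([x,y,.075],v=.08); wait(.3)
f0=np.array(get_ft_force());print(get_tcp_pos(),f0,get_time())
r=movel([x,y,.056],v=.008,until_force=4)
print(r,get_tcp_pos(),np.array(get_ft_force())-f0,get_time());np.save("f0.npy",f0)
shot("wrist","w5")
wait(.2);print(np.array(get_ft_force())-f0,get_ft_torque())
```

```text
[ 0.50411645 -0.18848289  0.07525821] [ 0.40988918  0.6295565  -1.64469377] 14.6833
False [ 0.50401398 -0.18842777  0.05601061] [-1.79211723 -1.17563425  2.49812351] 17.2083
[-1.08422916  0.25382119  3.10577557] [0.11738578 0.11408216 0.00539375]
```

View pics/w5.png

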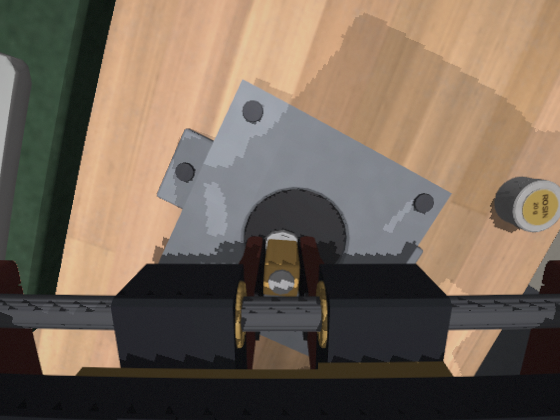

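Run:
```python
from h import *
f0=np.load("f0.npy")
x,y=.5040,-.1884
for z in (.053,.050,.047,.0445,.042):
    r=movel([x,y,z],v=.006,until_force=5)
    p=get_tcp_pos();f=np.array(get_ft_force())-f0
    print(r,p.round(4),f.round(2),np.round(get_ft_torque(),2),get_grip_width()*88,get_time())
    if r or np.abs(f).max()>9: break
shot("wrist","w6")
```

```text
False [ 0.504  -0.1884  0.0529] [-0.08 -0.69  0.89] [0.04 0.08 0.01] 16.42991222594751 18.1083
False [ 0.504  -0.1884  0.0499] [-0.28 -1.66  1.5 ] [ 0.06  0.11 -0.02] 16.52757577257126 18.7583
False [ 0.504  -0.1884  0.0469] [-0.44 -0.66  0.4 ] [ 0.01  0.12 -0.01] 16.386986494576252 19.4083
True [ 0.504  -0.1884  0.045 ] [-0.39 -0.25  6.51] [ 0.08  0.28 -0.03] 16.700358608801643 19.8
```

View pics/w6.png

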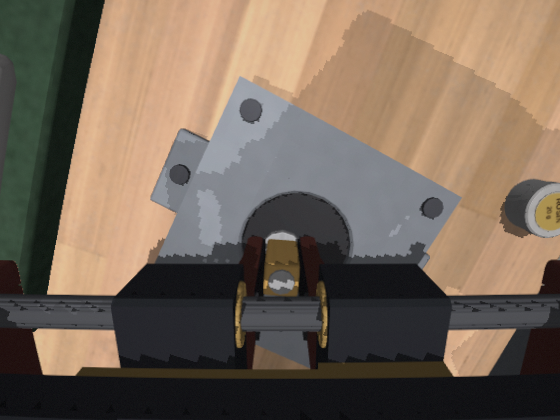

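Run:
```python
from h import *
f0=np.load("f0.npy")
r=movel([.5040,-.1884,.0443],v=.006,until_force=3)
print(r,get_tcp_pos(),np.array(get_ft_force())-f0)
command_gripper(.45); wait(.2)
print(get_tcp_pos(),np.array(get_ft_force())-f0,get_grip_width())
movel([.5040,-.1884,.16],v=.06)
movel([.49,-.194,.18],v=.1); wait(.3)
shot("wrist","w7");shot("scene","s7");shot("top","t7");print(get_time())
t=cv2.imread("pics/w7.png");cv2.imwrite("pics/w7c.png",cv2.resize(t[120:270,190:370],None,fx=4.4,fy=4,interpolation=2))
s=cv2.imread("pics/s7.png");cv2.imwrite("pics/s7c.png",cv2.resize(s[190:340,190:390],None,fx=4,fy=4,interpolation=2))
```

```text
False [ 0.50408277 -0.18845225  0.04499571] [-3.53029666 -0.12447607 10.91576118]
[ 0.50397636 -0.18838415  0.04427285] [-0.09648177 -0.68597831  1.49775804] 0.4508254870344894
23.7917
```

View pics/w7c.png

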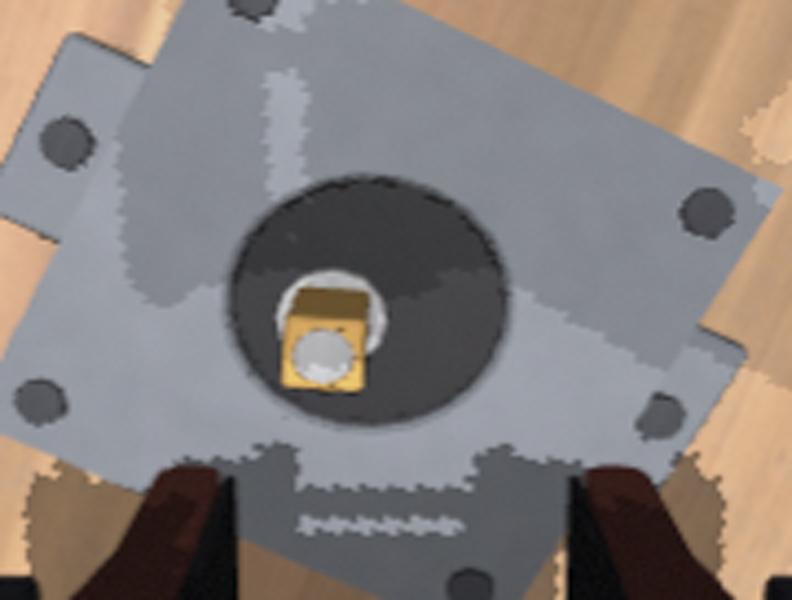

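View pics/s7c.png

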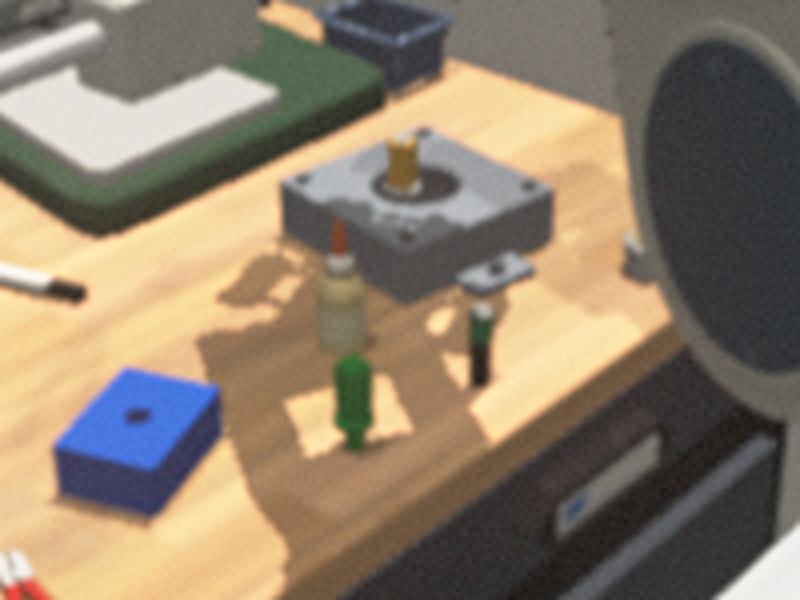

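Run:
```python
from h import *
T=np.load("pics/w7.npy")
u=(190+323/4.4-.4,120+355/4-.4)
print(tri([ray("wrist",u,T),ray("scene",(290.7,224.2))]),atz("wrist",u,.075,T))
# collar top centre (z .039): outer ellipse left 277..387, top 270 -> predict from pin axis
c=lambda a:(190+a[0]/4.4-.4,120+a[1]/4-.4)
l,r,t=[atz("wrist",c(a),.039,T) for a in((277,318),(387,318),(332,270))];print(l,r,t,np.linalg.norm(l-r),(l+r)/2)
# upright: front head bottom vs top edge
I=camera_info("wrist");M=np.linalg.inv(T@np.array(I["tool_from_camera"]))
def proj(pt):
    k=M@np.array([*pt,1]);k=np.array([[k[0],-k[1],-k[2]]]);q=cv2.projectPoints(k,np.zeros(3),np.zeros(3),np.array(I["intrinsics"]),np.array(I["dist"]))[0][0,0]
    return ((q[0]+.4-190)*4.4,(q[1]+.4-120)*4)
x,y=.5036,-.1888
print([np.round(proj((x,y,z))) for z in(.034,.039,.075,.080)])
th=np.linspace(0,2*np.pi,60)
for z in(.039,.045):
    E=np.array([proj((x+.012*np.cos(a),y+.012*np.sin(a),z)) for a in th]);print(z,E.min(0),E.max(0))
```

```text
(array([ 0.50381981, -0.1886908 ,  0.07093565]), [np.float64(9.461889086462958e-05), np.float64(9.461889086458003e-05)]) [ 0.50402267 -0.18966284  0.075     ]
[ 0.51507736 -0.18572594  0.039     ] [ 0.49284399 -0.19362431  0.039     ] [ 0.50768127 -0.20054281  0.039     ] 0.023594638804818092 [ 0.50396068 -0.18967513  0.039     ]
[array([333., 317.]), array([332., 322.]), array([324., 359.]), array([322., 365.])]
0.039 [276.35367544 271.87806743] [388.14141928 371.06758158]
0.045 [273.98285252 276.61535374] [387.91384741 377.5992568 ]
```

Run:
```python
from h import *
job_done(); print(get_time())
```

```text
the job is handed in; nothing more can be done
the job is handed in; nothing more can be done
```

The brass-headed pin is out of the blue stand and in the fixture's hidden bore, released, with the hand withdrawn. I handed the job in at about 24 s on the robot's clock. It reported no verdict.

**No spiral sweep:** I did not sweep in a spiral as you described. The plug's faint outline showed in the wrist picture, about 9 mm from the window's centre. I lowered the pin straight onto that spot and it sank in at about 2–3 N, so no search was needed.

**Pressing home:** The pin came to a hard stop with the hand at z = 0.045 m, which is the height expected when the collar is on the plate. The wrist-force readings I took while lowering and pressing peaked at about 11 N, and I did not measure pin–fixture contact force directly.

**Last checks:**
- **Seated:** the collar's outline in the wrist picture fits a collar lying flat on the plate to about 1–2 mm.
- **Upright:** the button sits over the collar where an upright pin would put it.
- **Position:** the pin is about 9 mm from the window's centre.
- **Other objects:** in the last scene picture the bottle, cell and green look-alike stand where they were. The tin was partly hidden behind the arm, so I confirmed only its visible edge.

**Disagreements between measurements:**
- Two-view measurement put the button's top at 71 mm instead of the expected 75 mm. That errs towards seated and could be calibration error.
- The window's radius measured 28.8 mm instead of 30 mm.
- The plug's distance from the centre measured 9.0–9.6 mm, at or just past the stated 9 mm limit.

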